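Start a sample and open the stock flask

ROBOT

A 6-joint arm with a two-finger parallel gripper is mounted at the origin on the work surface. World frame = base frame: x ahead of the robot, y to its left, z up, the work surface at z = 0. Lengths are in m, angles in degrees, forces in N, time in s.
With the tool pointing down it reaches from about 0.275 to 0.775 m from the base axis. Payload 14.6 kg.
Tool frame: the origin (TCP) lies midway between the tips of the shut fingers; the grasp point (between the pads) lies 19 mm behind it; z points along the fingers, y is the direction in which the jaws open and shut (so a half turn about z gives the same grasp; the last joint's range is limited). The gripper opens to 85 mm and grips with 20 to 120 N. Pads are 22 mm wide; open, the fingers measure 114 mm over their backs; the gripper's body (76 mm by 85 mm) begins 54 mm behind the grasp point. The pads swing forward as they close: fully open they stand 13 mm farther back than shut.
Start: joints at [54.872, 15.075, -2.767, 72.158, 0, 81.102], TCP at [0.232, 0.471, 0.231] pointing down, gripper open.
Joint ranges: [-151.79, 151.79], [-50.71, 97.33], [-67.44, 78.34], [-121.81, 120.89], [-77.56, 73.72], [-180, 180]. Speed limits (degrees/s): [108.29, 108.29, 147.25, 159.86, 180, 180].

INTERFACE

Orientations are given as a 3x3 rotation matrix whose columns are the frame's x, y, z axes.
In Python, from station import env, eyes, finish_job gives the robot as it stands.
- The arm moves only by the tool play_rows, never from a script. Its argument "rows" is a list that holds one entry, the list of rows, each a list of 7 numbers: the turn, a rotation vector about the tool's x, y, z in units of 6 degrees (1.0 is 6 degrees), then the shift along the tool's x, y, z in units of 30 mm (1.0 is 30 mm), then the finger opening in mm, from 0 to 85.4. In form: [[[rx, ry, rz, x, y, z, hand], ...]]. A call has 1 to 12 rows; each row is the pose to reach, as a shift and turn from the pose commanded when the call began, along the tool's axes at that moment; what a row does not reach only later rows make up. A row lasts 1/10 s, in which the tool goes at most 50 mm and 8.59 degrees, less where a joint would pass 70% of its speed; a pose out of reach is approached as far as the arm can. A call with a gripper value outside its range is refused whole. The fingers move at their own pace and stop on an object; "grip_force" is the grip in N (left out, the last holds). Time passes only in rows, so rows that repeat a pose let the fingers close. It gives the time, the measured TCP pose, the force and the opening at its end, in the units of the state.
- env.get_state(): the state, without advancing time (a new reading comes with each control period).
- eyes.capture(name): name is "scene" or "top" or "wrist"; returns a dict with "frame" (420x560x3 uint8, red, green, blue), "depth" (420x560 float32, m along the optical axis (not along the pixel's ray), 0 where there is no reading), "camera_matrix" (3x3 intrinsics, pixels), "R" (3x3) and "t" (3): a world point X has camera coordinates R X + t; the wrist camera has in their place "T_tool_cam" (4x4, takes a point from camera to tool coordinates, whose origin is the TCP and whose axes are the flange's). Camera axes: x right, y down, z forward; pixel columns grow to the right and rows downward; lengths in m; the calibration is good to about 2 mm. The wrist camera is an equidistant fisheye: a pixel r from the principal point sees the ray r / f radians off the axis. A picture is of the moment at which its call begins: read the wrist's pose just before it.
- finish_job(): hands the job in, once; it reports no verdict.
The state is a dict: "time": time; "joint_pos": joint angles; "dq": joint speeds; "joint_torque": joint torques, N m; "eef_pos": TCP position; "ee_rot": TCP orientation; "ft_force": force on the tool from outside, world axes, zero at the start; "wrist_torque": the same for the moment, N m; "gripper_width": finger opening in m.
Only numpy, scipy, OpenCV 4.12 (cv2) and the standard library are available. Lean on these libraries where they do the work, as an engineer would, in place of code of your own. Each camera call takes 0.05 s, during which the arm holds its last target. There are 200 camera calls.

TASK

Take the dark wooden infusion stick out of its drying block and lower it gently into the narrow clear vial until it stands on the bottom, then let go of it. Then open the square stock flask to fill the vial: its screw cap may have an ordinary or a reverse thread, so try which way it loosens, turn it free, lift it straight off and finish while still holding the cap in the gripper, well clear above the flask's neck. Leave the round flask closed and everything else where it stands.

Things in the scene. Friction and masses are not known exactly. Their poses are not given: they have to be found in the camera images.
- stick: dark wooden infusion stick, upright, a round rod 10 mm thick and 150 mm long overall with a round grip head 18 mm wide on its top 14 mm. Origin: centre of its foot, z up along the stick. Starts standing loosely in the drying block, its foot 10 mm above the table. About 30 g
- stick_tip (a point): centre of the stick's foot (its lower end)
- stick_head (a point): centre of the stick's grip head, 143 mm above its foot
- stick_block: fixed light-wood drying block, 80 x 80 mm and 60 mm tall, with one upright 13 mm hole 50 mm deep at its centre, flared by 3 mm at the top, in which the stick starts. Origin: centre of its underside
- vial: fixed clear sample vial, 34 x 34 mm outside, on a 70 x 70 x 6 mm dark wooden foot; origin: centre of the foot's underside. Its top is 101 mm above the table. One upright round bore at its centre, 13 mm wide (flared by 3 mm at the mouth) and 85 mm deep; its floor is 16 mm above the table
- vial_mouth (a point): centre of the vial's mouth, 101 mm above the table
- square_flask: the stock flask to open: square body 78 x 78 mm, an amber glass flask bolted to the table on a 100 x 100 x 8 mm dark steel plate (origin: centre of the plate's underside, on the table). Shoulder 118 mm above the table, above it the neck, hidden under the cap; the neck's top is 144 mm above the table. 
- cap: the square flask's cap: plain aluminium, 16-sided, about 51 mm across, 26 mm tall, about 70 g, open below; origin: centre of its lower edge, z up. Closed, this lies 122 mm and its top 148 mm above the table. Two lugs inside it catch under ledges of the neck. A 20 to 40 N grip turns it; on the hard stop the fingers slip round it
- cap_top (a point): centre of that cap's top. Which way it loosens, seen from above, differs from start to start and cannot be seen. Tightening, it jams hard after 0 to 0.4 rad; loosening, it runs freely, and anywhere from 1.3 to 1.9 rad past its starting angle it lifts straight off; turned less, it stays caught
- round_flask: bystander: round body 78 mm in diameter, an amber glass flask bolted to the table on a 100 x 100 x 8 mm dark steel plate (origin: centre of the plate's underside, on the table). Shoulder 118 mm above the table, above it the neck, hidden under the cap; the neck's top is 144 mm above the table. Leave it closed
- round_flask_cap: the round flask's cap, the same as the other; leave it on
- bowl: bystander, loose: dark wooden bowl 90 mm wide, 35 mm tall; origin under its centre
- stopper: bystander, loose: cork stopper about 40 mm wide, 35 mm tall
- low_jar: bystander, loose: cork-topped glass jar 68 mm wide, 85 mm tall
- herb_jar: bystander, loose: cork-topped glass jar 68 mm wide, 100 mm tall
- seed_jar: bystander, loose: cork-topped glass jar 72 mm wide, 120 mm tall
- spoon: bystander, loose: steel spoon with a wooden handle, lying flat, about 200 mm long

How it is judged:
By the outcome, as a careful person would: the job done as asked, in the order asked, and still so for the second after the job is handed in, while the arm keeps its last pose, push and grip.
It also fails if it takes over 61 s, if anything falls off the work surface, if the arm or the gripper's body presses on something with over 40 N, if the wrist force passes 120 N, or if a joint passes its speed limit or range.

## Working session

There is one attempt and no reset: what is moved stays moved. The work goes in short steps, Python scripts to look and compute and a tool call to move; the robot and the scene stay as the last step left them, time stands still between calls to the robot, and variables do not carry over. Pictures are saved under pics/ and viewed, about 8 in all and at most 12, crops included, and the job is handed in when it is done.

Besides the shell and the picture viewer there is one more tool, called as name(argument=value, ...) on one line, values as JSON. play_rows: Moves the arm, as the interface text tells. Its arguments: {"type":"object","properties":{"rows":{"type":"array","items":{"type":"array","items":{"type":"array","items":{"type":"number"}}}},"grip_force":{"type":"number"}},"required":["rows"]}

```bash
mkdir -p pics; ls; python3 - <<'E'
from station import env, eyes
import cv2, numpy as np
s=env.get_state(); print({k:np.round(v,4).tolist() for k,v in s.items()})
for n in("scene","top"):
    c=eyes.capture(n); np.savez(f"{n}0.npz",**c)
    cv2.imwrite(f"pics/{n}0.png",c["frame"][:,:,::-1]); print(n,c["camera_matrix"].tolist(),np.round(c["R"],3).tolist(),c["t"])
E
```

```text
pics
{'time': 0.0, 'joint_pos': [54.8718, 15.0999, -2.8046, 72.1575, -0.0002, 81.1028], 'dq': [0.0899, -0.0209, -0.0921, -0.0325, -0.0387, 0.0542], 'joint_torque': [-0.0012, -63.7615, 38.4567, 0.0136, -0.0003, 0.0], 'eef_pos': [0.2319, 0.4707, 0.2308], 'ee_rot': [[-0.897, 0.442, -0.0006], [0.442, 0.897, -0.0009], [0.0002, -0.0011, -1.0]], 'ft_force': [0.1072, -0.082, 0.4282], 'wrist_torque': [-0.019, 0.051, -0.0405], 'gripper_width': 0.0854}
scene [[512.2223897629281, 0.0, 283.86636721806883], [0.0, 512.2223897629281, 203.68682617482887], [0.0, 0.0, 1.0]] [[-0.045, 0.999, 0.007], [0.793, 0.04, -0.607], [-0.607, -0.021, -0.794]] [ 0.00387612 -0.38879018  1.90121001]
top [[420.84281902397566, 0.0, 276.47937935779106], [0.0, 420.84281902397566, 207.26838396940605], [0.0, 0.0, 1.0]] [[0.005, -1.0, -0.004], [-0.992, -0.004, -0.13], [0.13, 0.005, -0.992]] [-2.68024051e-04  6.05624288e-01  1.19172324e+00]
```

View pics/scene0.png

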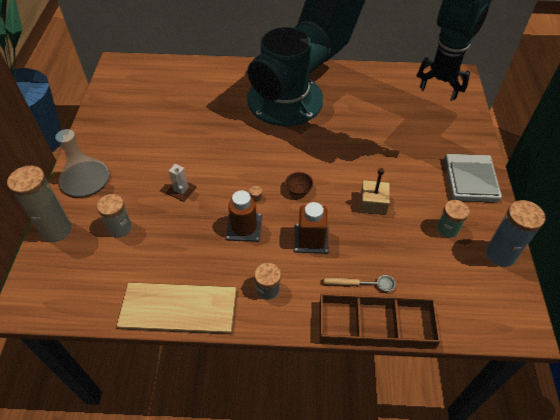

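View pics/top0.png

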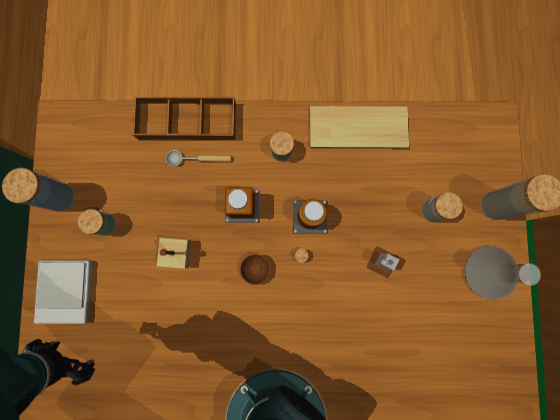

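The scene view shows the vial at about (178,180), the round flask (242,215), the square flask (314,225) and the block with the stick (377,190). In the top view they are at (386,262), (313,212), (240,200) and (172,252). Next I'll measure them.

```bash
cat > h.py <<'E'
import numpy as np, cv2
def cast(c,px,z):
    K,R,t=c["camera_matrix"],c["R"],c["t"]; px=np.atleast_2d(np.asarray(px,float))
    d=np.c_[(px[:,0]-K[0,2])/K[0,0],(px[:,1]-K[1,2])/K[1,1],np.ones(len(px))]@R
    o=-R.T@t; return o+d*((z-o[2])/d[:,2])[:,None]
def cloud(c):
    K,R,t=c["camera_matrix"],c["R"],c["t"]; v,u=np.indices(c["depth"].shape); Z=c["depth"]
    P=np.stack([(u-K[0,2])/K[0,0]*Z,(v-K[1,2])/K[1,1]*Z,Z],-1); return (P-t)@R
E
python3 - <<'E'
from h import *
for n,rs in(("top",dict(sq=(240,200),rd=(313,211),block=(172,252),vial=(386,262))),("scene",dict(sq=(314,212),rd=(241,200),block=(376,190),vial=(178,172)))):
    c=dict(np.load(n+"0.npz")); P=cloud(c); f=c["frame"].astype(int); hsv=cv2.cvtColor(c["frame"],cv2.COLOR_RGB2HSV)
    for k,(u,v) in rs.items():
        sl=(slice(v-32,v+32),slice(u-32,u+32)); Q=P[sl].reshape(-1,3); H=hsv[sl].reshape(-1,3); vv,uu=np.indices((64,64)); uv=np.c_[uu.ravel()+u-32,vv.ravel()+v-32]
        ok=c["depth"][sl].ravel()>0
        if k in("sq","rd"):
            m=ok&(abs(Q[:,2]-.148)<.012)&(H[:,1]<70)&(H[:,2]>90)
            print(n,k,m.sum(),Q[m].mean(0).round(4),cast(c,(uv[m].min(0)+uv[m].max(0))/2,.148).round(4), np.median(Q[m,2]).round(4))
        if k=="block":
            m=ok&(abs(Q[:,2]-.06)<.007); r=cv2.minAreaRect(uv[m].astype(np.float32)); print(n,k,m.sum(),Q[m].mean(0).round(4),cast(c,r[0],.06).round(4),cast(c,cv2.boxPoints(r),.06)[:,:2].round(3).tolist())
            m=ok&(Q[:,2]>.145)&(Q[:,2]<.17); print("  head",m.sum(),Q[m].mean(0).round(4),cast(c,uv[m].mean(0),.155).round(4), Q[m,2].max())
        if k=="vial":
            m=ok&(abs(Q[:,2]-.101)<.006); print(n,k,m.sum(),Q[m].mean(0).round(4) if m.any() else 0)
            if m.sum()>5:
                r=cv2.minAreaRect(uv[m].astype(np.float32)); print(cast(c,r[0],.101).round(4),cast(c,cv2.boxPoints(r),.101)[:,:2].round(3).tolist())
            m=ok&(Q[:,2]<.015)&(H[:,2]<75)
            print("foot",m.sum(),cast(c,(uv[m].min(0)+uv[m].max(0))/2,.006))
a,b=[dict(np.load(n+"0.npz"))["frame"] for n in("top","scene")]
z=lambda f,u,v:cv2.resize(f[v-28:v+28,u-38:u+38],(380,280),interpolation=cv2.INTER_CUBIC)
cv2.imwrite("pics/z0.png",np.vstack([np.hstack([z(a,386,262),z(a,172,252)]),np.hstack([z(b,178,180),z(b,376,190)])])[:,:,::-1])
E
```

```text
top sq 275 [0.6139 0.1066 0.1479] [[0.6133 0.1077 0.148 ]] 0.1478
top rd 283 [ 0.5823 -0.0964  0.1476] [[ 0.5818 -0.0952  0.148 ]] 0.1475
top block 735 [0.4708 0.2971 0.0601] [[0.4709 0.2984 0.06  ]] [[0.434, 0.341], [0.514, 0.338], [0.508, 0.255], [0.428, 0.259]]
  head 43 [0.4711 0.2981 0.1592] [[0.4712 0.2993 0.155 ]] 0.16270443071027285
top vial 142 [ 0.4484 -0.3097  0.1002]
[[ 0.4486 -0.3091  0.101 ]] [[0.442, -0.286], [0.471, -0.301], [0.455, -0.332], [0.426, -0.317]]
foot 8 [[ 0.46897604 -0.31907036  0.006     ]]
scene sq 226 [0.6177 0.1044 0.1476] [[0.6183 0.1042 0.148 ]] 0.1479
scene rd 215 [ 0.5862 -0.099   0.1477] [[ 0.5849 -0.1     0.148 ]] 0.1481
scene block 550 [0.4771 0.2947 0.0595] [[0.4771 0.2951 0.06  ]] [[0.517, 0.248], [0.43, 0.259], [0.436, 0.343], [0.523, 0.33]]
  head 38 [0.4753 0.2954 0.1564] [[0.4741 0.2957 0.155 ]] 0.16334925985721183
scene vial 111 [ 0.4514 -0.3126  0.1003]
[[ 0.4512 -0.3127  0.101 ]] [[0.458, -0.336], [0.418, -0.321], [0.444, -0.289], [0.484, -0.304]]
foot 226 [[ 0.46618401 -0.31982235  0.006     ]]
```

View pics/z0.png

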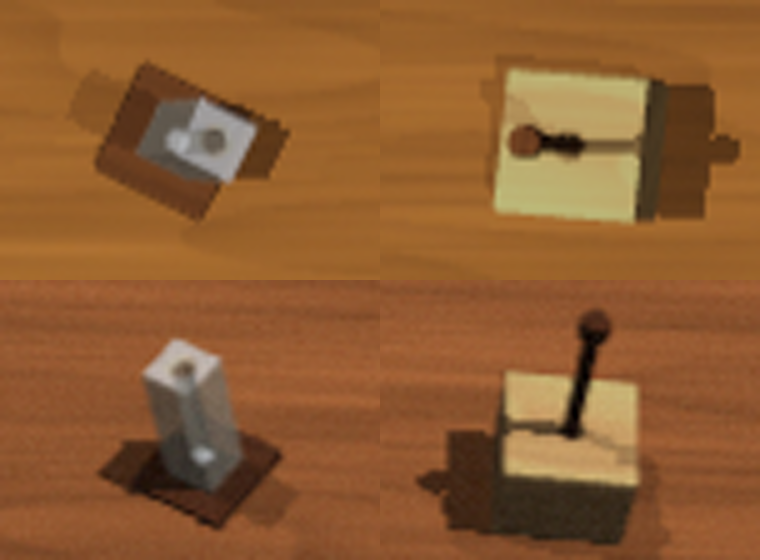

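The crops show the vial bore in the top face at about (215,140) of its tile, and the stick's head and rod standing upright with a slight lean. The two cameras differ by about 3 mm, so I'll hover and use the wrist camera.

play_rows(rows=[[[0, 0, 0, -1.6, -0.3, 0, 85], [0, 0, 0, -3.2, -0.6, 0, 85], [0, 0, 0, -4.8, -0.8, 0.1, 85], [0, 0, 0, -6.4, -1.1, 0.2, 85], [0, 0, 0, -8, -1.4, 0.3, 60], [0, 0, 0, -9, -1.5, 0.3, 60], [0, 0, 0, -9.6, -1.6, 0.3, 60], [0, 0, 0, -9.77, -1.65, 0.3, 60], [0, 0, 0, -9.77, -1.65, 0.3, 60], [0, 0, 0, -9.77, -1.65, 0.3, 60]]])

```text
time: 1.1
eef_pos: [0.4721, 0.2977, 0.2224]
ee_rot: [[-0.898, 0.441, -0.0], [0.441, 0.898, 0.0], [0.0, -0.0, -1.0]]
ft_force: [-0.3, -0.5, -0.1]
gripper_width: 0.0603
```

```bash
cat >> h.py <<'E'
def snap(eyes,env,tag):
    s=env.get_state(); c=eyes.capture("wrist"); cv2.imwrite(f"pics/{tag}.png",c["frame"][:,:,::-1])
    np.savez(tag+".npz",p=s["eef_pos"],Rt=s["ee_rot"],**c); return s,c
def wcast(d,px,z):
    "wrist pixel -> world point on plane z"
    K=d["camera_matrix"]; q=(np.asarray(px,float)-K[:2,2])/K[[0,1],[0,1]]; th=np.hypot(*q)
    ray=np.r_[q/max(th,1e-9)*np.sin(th),np.cos(th)]; T=d["T_tool_cam"]; p=np.asarray(d["p"])*1; R=d["Rt"]
    o=p+R@T[:3,3]; r=R@T[:3,:3]@ray; return o+r*(z-o[2])/r[2]
def wproj(d,X):
    K=d["camera_matrix"]; T=d["T_tool_cam"]; y=d["Rt"].T@(np.asarray(X)-d["p"]); y=T[:3,:3].T@(y-T[:3,3])
    th=np.arctan2(np.hypot(*y[:2]),y[2]); return K[:2,2]+K[[0,1],[0,1]]*th*y[:2]/np.hypot(*y[:2])
def move(s,X,yaw=0):
    "row numbers to world TCP X; yaw deg ccw from above"
    d=s["ee_rot"].T@(np.asarray(X)-s["eef_pos"])/.03; print("row",[0,0,round(-yaw/6,3)]+d.round(3).tolist())
E
python3 - <<'E'
from station import env,eyes; from h import *
s,c=snap(eyes,env,"w1"); print(s["eef_pos"],s["ee_rot"],c["T_tool_cam"].round(4).tolist(),c["camera_matrix"][:2].tolist())
d=np.load("w1.npz"); print(wproj(d,[.473,.297,.16]),wproj(d,[.473,.297,.06]),np.unique(c["depth"].round(2))[:5])
E
```

```text
[0.47208744 0.29772815 0.22236975] [[-8.97503345e-01  4.41007563e-01 -2.75429352e-04]
 [ 4.41007552e-01  8.97503386e-01  1.01314075e-04]
 [ 2.91879050e-04 -3.05367028e-05 -9.99999957e-01]] [[-0.0006, -0.951, -0.3093, 0.078], [1.0, -0.0005, -0.0004, -0.0009], [0.0002, -0.3093, 0.951, -0.1427], [0.0, 0.0, 0.0, 1.0]] [[325.19226210127806, 0.0, 281.90047329929695], [0.0, 325.19226210127806, 208.87418422201563]]
[282.94516159 226.44328389] [282.65668349 189.23070689] [0.   0.05 0.06 0.07 0.08]
```

View pics/w1.png

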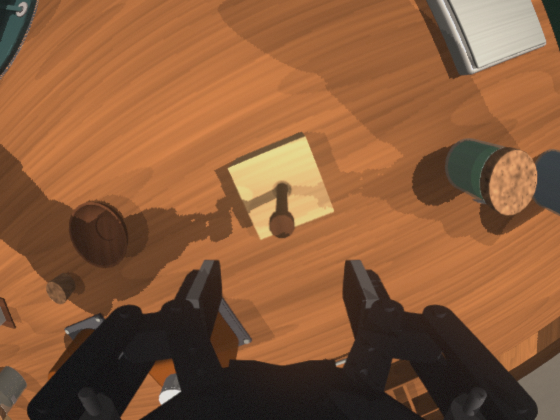

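The wrist view shows the stick's head at (282,223) and its entry into the block at (282,188). Both are within 3 px of the prediction from (0.473, 0.297), so the estimate holds. Now I'll descend around it.

```bash
python3 - <<'E'
from station import env,eyes; from h import *
d=np.load("w1.npz"); print(wcast(d,(282,223.5),.157),wcast(d,(282.3,188),.06))
s=env.get_state(); move(s,[.4725,.297,.103])
E
```

```text
[0.47182168 0.29686803 0.157     ] [0.47174273 0.29723314 0.06      ]
row [0, 0, 0.0, -0.026, -0.019, 3.982]
```

play_rows(rows=[[[0, 0, 0, -0.01, -0.02, 0.8, 60], [0, 0, 0, -0.01, -0.02, 1.8, 60], [0, 0, 0, -0.01, -0.02, 2.8, 60], [0, 0, 0, -0.01, -0.02, 3.6, 50], [0, 0, 0, -0.01, -0.02, 3.98, 30], [0, 0, 0, -0.01, -0.02, 3.98, 0], [0, 0, 0, -0.01, -0.02, 3.98, 0], [0, 0, 0, -0.01, -0.02, 3.98, 0], [0, 0, 0, -0.01, -0.02, 3.98, 0], [0, 0, 0, -0.01, -0.02, 3.98, 0], [0, 0, 0, -0.01, -0.02, 3.98, 0]]], grip_force=25)

```text
time: 2.25
eef_pos: [0.4732, 0.2964, 0.1032]
ee_rot: [[-0.897, 0.442, 0.0], [0.442, 0.897, 0.0], [-0.0, 0.0, -1.0]]
ft_force: [0.3, 0.6, 0.3]
gripper_width: 0.0128
```

play_rows(rows=[[[0, 0, 0, 0, 0, 0, 0], [0, 0, 0, 0, 0, 0, 0], [0, 0, 0, 0, 0, -0.3, 0], [0, 0, 0, 0, 0, -0.8, 0], [0, 0, 0, 0, 0, -1.5, 0], [0, 0, 0, 0, 0, -2.3, 0], [0, 0, 0, 0, 0, -3.1, 0], [0, 0, 0, 0, 0, -3.8, 0], [0, 0, 0, 0, 0, -4.2, 0], [0, 0, 0, 0, 0, -4.3, 0], [0, 0, 0, 0, 0, -4.3, 0]]])

```text
time: 3.35
eef_pos: [0.4731, 0.2963, 0.2322]
ee_rot: [[-0.897, 0.442, 0.0], [0.442, 0.897, 0.0], [-0.0, 0.0, -1.0]]
ft_force: [0.3, 0.3, -0.5]
gripper_width: 0.0128
```

```bash
python3 - <<'E'
from station import env,eyes; from h import *
s=env.get_state(); print(s["eef_pos"],s["gripper_width"],s["ft_force"]); move(s,[.450,-.311,.232])
E
```

```text
[0.47314993 0.29632605 0.23216694] 0.012827624200864892 [ 0.25704912  0.34516887 -0.50654271]
row [0, 0, 0.0, -8.256, -18.5, 0.001]
```

play_rows(rows=[[[0, 0, 0, -0.2, -0.5, 0, 0], [0, 0, 0, -0.6, -1.3, 0, 0], [0, 0, 0, -1.1, -2.4, 0, 0], [0, 0, 0, -1.6, -3.5, 0, 0], [0, 0, 0, -2.1, -4.6, 0, 0], [0, 0, 0, -2.6, -5.7, 0, 0], [0, 0, 0, -3.1, -6.8, 0, 0], [0, 0, 0, -3.6, -7.9, 0, 0], [0, 0, 0, -4.1, -9, 0, 0], [0, 0, 0, -4.4, -9.8, 0, 0], [0, 0, 0, -4.5, -10, 0, 0], [0, 0, 0, -4.5, -10, 0, 0]]])

```text
time: 4.55
eef_pos: [0.461, -0.0333, 0.2314]
ee_rot: [[-0.896, 0.444, -0.001], [0.444, 0.896, 0.0], [0.001, -0.0, -1.0]]
ft_force: [-0.8, 0.7, -0.6]
gripper_width: 0.0123
```

play_rows(rows=[[[0, 0, 0, -0.2, -0.5, 0, 0], [0, 0, 0, -0.6, -1.3, 0, 0], [0, 0, 0, -1.1, -2.4, 0, 0], [0, 0, 0, -1.6, -3.5, 0, 0], [0, 0, 0, -2.1, -4.7, 0, 0], [0, 0, 0, -2.6, -5.8, 0, 0], [0, 0, 0, -3.1, -6.9, 0, 0], [0, 0, 0, -3.5, -7.8, 0, 0], [0, 0, 0, -3.7, -8.3, 0, 0], [0, 0, 0, -3.756, -8.5, 0, 0], [0, 0, 0, -3.756, -8.5, 0, 0], [0, 0, 0, -3.756, -8.5, 0, 0]]])

```text
time: 5.75
eef_pos: [0.4501, -0.3097, 0.232]
ee_rot: [[-0.897, 0.441, -0.0], [0.441, 0.897, 0.0], [0.0, 0.0, -1.0]]
ft_force: [0.2, -0.2, 0.0]
gripper_width: 0.0129
```

```bash
python3 - <<'E'
from station import env,eyes; from h import *
s,c=snap(eyes,env,"w2"); print(s["eef_pos"],s["ee_rot"].round(4).tolist(),s["gripper_width"],s["ft_force"])
d=np.load("w2.npz"); print(wproj(d,[.45,-.311,.101]),wproj(d,[.45,-.311,.006])); 
p=s["eef_pos"]; print([wproj(d,p+[0,0,dz]).round(1).tolist() for dz in(-.093,0,.05)])
sc,t=eyes.capture("scene"),eyes.capture("top"); np.savez("scene2.npz",**sc); np.savez("top2.npz",**t)
z=lambda f,u,v:cv2.resize(f[v-35:v+35,u-47:u+47],(376,280),interpolation=cv2.INTER_CUBIC)
w=cv2.resize(c["frame"][110:400,180:380],(386,560),interpolation=cv2.INTER_CUBIC)
cv2.imwrite("pics/z2.png",np.hstack([w,np.vstack([z(sc["frame"],178,165),z(t["frame"],386,262)])])[:,:,::-1])
E
```

```text
[ 0.45012386 -0.30973098  0.23195419] [[-0.8975, 0.4411, -0.0], [0.4411, 0.8975, 0.0003], [0.0002, 0.0003, -1.0]] 0.012862139915375274 [ 0.20302933 -0.15705294  0.01793151]
[281.60486225 197.45759307] [281.67372514 174.85717856]
[[283.1, 210.6], [283.8, 269.3], [284.5, 334.1]]
```

View pics/z2.png

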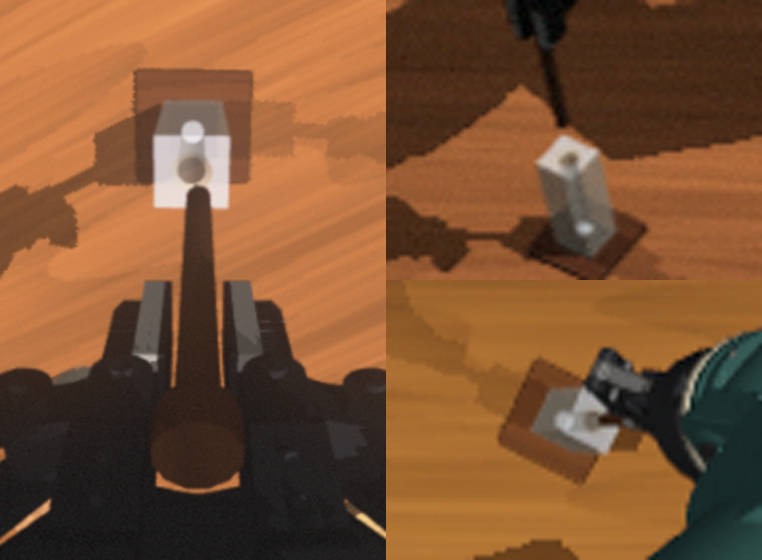

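The wrist crop shows the vial mouth centre at about (191,171) and the stick foot at about (199,195). That is full-image (279,198.7) and (283,211). The foot agrees with the predicted (283.1,210.6), so the stick hangs straight. I'll refine the vial position.

```bash
python3 - <<'E'
from station import env; from h import *
d=dict(np.load("w2.npz")); f=d["frame"]; hsv=cv2.cvtColor(f,cv2.COLOR_RGB2HSV)
roi=np.zeros(f.shape[:2],np.uint8); roi[178:222,255:305]=1
m=((hsv[...,1]<60)&(hsv[...,2]>150)&(roi>0)).astype(np.uint8)
cs=max(cv2.findContours(m,cv2.RETR_EXTERNAL,cv2.CHAIN_APPROX_NONE)[0],key=cv2.contourArea)
print(cv2.boundingRect(cs)); r=cv2.minAreaRect(cs); print(r)
X=np.array([wcast(d,p,.101) for p in cv2.boxPoints(r)]); print(X.round(4),X.mean(0)); 
w=wcast(d,(279,198.7),.101); print(w,wcast(d,(283.1,211),d["p"][2]-.093))
s=env.get_state(); move(s,[*w[:2],.20])
E
```

```text
(259, 178, 41, 40)
((278.5877990722656, 197.19024658203125), (40.10542297363281, 38.7623291015625), 1.7899105548858643)
[[ 0.456  -0.3375  0.101 ]
 [ 0.4251 -0.3203  0.101 ]
 [ 0.4414 -0.2898  0.101 ]
 [ 0.4729 -0.3059  0.101 ]] [ 0.44886777 -0.31340156  0.101     ]
[ 0.4500079  -0.31354835  0.101     ] [ 0.4504097  -0.3098937   0.13895419]
row [0, 0, 0.0, -0.048, -0.109, 1.071]
```

play_rows(rows=[[[0, 0, 0, -0.02, -0.05, 0.2, 0], [0, 0, 0, -0.04, -0.1, 0.5, 0], [0, 0, 0, -0.05, -0.11, 0.7, 0], [0, 0, 0, -0.05, -0.11, 0.85, 0], [0, 0, 0, -0.05, -0.11, 0.9, 0], [0, 0, 0, -0.05, -0.11, 0.9, 0], [0, 0, 0, -0.05, -0.11, 0.9, 0]]])

```text
time: 6.6
eef_pos: [0.4499, -0.3147, 0.2051]
ee_rot: [[-0.897, 0.442, 0.0], [0.442, 0.897, -0.0], [-0.0, -0.0, -1.0]]
ft_force: [-0.4, -0.4, -0.6]
gripper_width: 0.0129
```

```bash
python3 - <<'E'
from station import env,eyes; from h import *
s,c=snap(eyes,env,"w3"); print(s["eef_pos"])
d=np.load("w3.npz"); p=s["eef_pos"]; print(wproj(d,p+[0,0,-.093]),wproj(d,[p[0],p[1],.101]))
sc=eyes.capture("scene")
z=lambda f,u,v:cv2.resize(f[v-30:v+30,u-30:u+30],(400,400),interpolation=cv2.INTER_CUBIC)
cv2.imwrite("pics/z3.png",np.hstack([z(c["frame"],280,205),z(sc["frame"],178,165)])[:,:,::-1])
E
```

```text
[ 0.4498994  -0.31467476  0.20505351]
[283.16652383 210.54358143] [283.1192922  206.17701823]
```

View pics/z3.png

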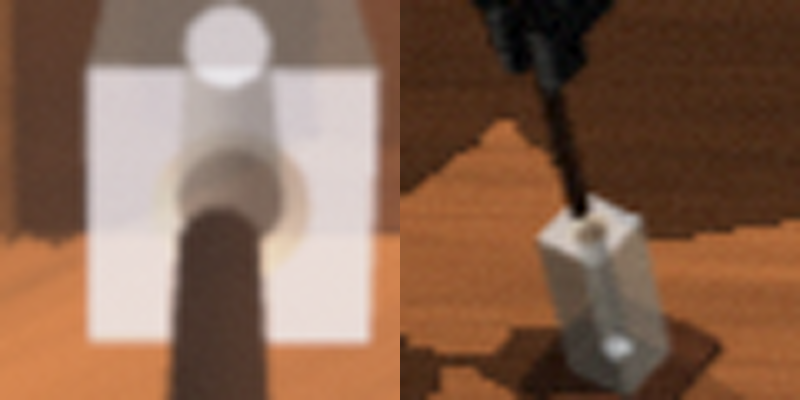

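The wrist crop shows the mouth centre at (232,201) and the foot at (221,~240). I need about +1.3 mm in tool y and +1.4 mm in tool x. I'll correct that, then descend into the mouth.

play_rows(rows=[[[0, 0, 0, 0.02, 0.02, 0, 0], [0, 0, 0, 0.045, 0.043, 0, 0], [0, 0, 0, 0.045, 0.043, 0.15, 0], [0, 0, 0, 0.045, 0.043, 0.3, 0], [0, 0, 0, 0.045, 0.043, 0.45, 0], [0, 0, 0, 0.045, 0.043, 0.55, 0], [0, 0, 0, 0.045, 0.043, 0.65, 0], [0, 0, 0, 0.045, 0.043, 0.7, 0], [0, 0, 0, 0.045, 0.043, 0.7, 0]]])

```text
time: 7.6
eef_pos: [0.4492, -0.3128, 0.1837]
ee_rot: [[-0.897, 0.442, -0.0], [0.442, 0.897, 0.0], [0.0, 0.0, -1.0]]
ft_force: [-0.1, 0.2, -0.2]
gripper_width: 0.0131
```

```bash
python3 - <<'E'
from station import env,eyes; from h import *
s=env.get_state(); print(s["eef_pos"],s["ft_force"],s["wrist_torque"],s["gripper_width"])
E
```

```text
[ 0.44917204 -0.3128299   0.18369375] [-0.09688147  0.20485239 -0.2439451 ] [ 0.00953782 -0.00376041 -0.06066878] 0.013080688910180603
```

play_rows(rows=[[[0, 0, 0, 0, 0, 0.15, 0], [0, 0, 0, 0, 0, 0.3, 0], [0, 0, 0, 0, 0, 0.45, 0], [0, 0, 0, 0, 0, 0.6, 0], [0, 0, 0, 0, 0, 0.7, 0], [0, 0, 0, 0, 0, 0.7, 0]]])

```text
time: 8.2
eef_pos: [0.449, -0.3127, 0.1624]
ee_rot: [[-0.897, 0.442, -0.001], [0.442, 0.897, 0.0], [0.001, 0.0, -1.0]]
ft_force: [0.1, -0.2, -0.9]
gripper_width: 0.0126
```

play_rows(rows=[[[0, 0, 0, 0, 0, 0.2, 0], [0, 0, 0, 0, 0, 0.4, 0], [0, 0, 0, 0, 0, 0.6, 0], [0, 0, 0, 0, 0, 0.8, 0], [0, 0, 0, 0, 0, 1.0, 0], [0, 0, 0, 0, 0, 1.2, 0], [0, 0, 0, 0, 0, 1.35, 0], [0, 0, 0, 0, 0, 1.45, 0], [0, 0, 0, 0, 0, 1.5, 0], [0, 0, 0, 0, 0, 1.5, 0]]])

```text
time: 9.2
eef_pos: [0.4492, -0.3129, 0.1178]
ee_rot: [[-0.897, 0.442, -0.0], [0.442, 0.897, 0.0], [0.0, 0.0, -1.0]]
ft_force: [0.3, 0.2, 0.2]
gripper_width: 0.013
```

play_rows(rows=[[[0, 0, 0, 0, 0, 0.05, 0], [0, 0, 0, 0, 0, 0.1, 0], [0, 0, 0, 0, 0, 0.13, 0], [0, 0, 0, 0, 0, 0.16, 0], [0, 0, 0, 0, 0, 0.16, 0]]])

```text
time: 9.7
eef_pos: [0.4492, -0.3128, 0.113]
ee_rot: [[-0.897, 0.442, -0.0], [0.442, 0.897, 0.0], [0.0, 0.0, -1.0]]
ft_force: [-0.0, -0.6, 0.4]
gripper_width: 0.0124
```

play_rows(rows=[[[0, 0, 0, 0, 0, 0.03, 0], [0, 0, 0, 0, 0, 0.06, 0], [0, 0, 0, 0, 0, 0.08, 0], [0, 0, 0, 0, 0, 0.1, 0], [0, 0, 0, 0, 0, 0.1, 0]]])

```text
time: 10.2
eef_pos: [0.4492, -0.3128, 0.11]
ee_rot: [[-0.897, 0.442, -0.0], [0.442, 0.897, 0.0], [0.0, 0.0, -1.0]]
ft_force: [0.4, -0.5, -0.4]
gripper_width: 0.0127
```

play_rows(rows=[[[0, 0, 0, 0, 0, 0.02, 0], [0, 0, 0, 0, 0, 0.04, 0], [0, 0, 0, 0, 0, 0.04, 0]]])

```text
time: 10.5
eef_pos: [0.4494, -0.313, 0.1091]
ee_rot: [[-0.897, 0.442, 0.001], [0.442, 0.897, -0.0], [-0.001, -0.0, -1.0]]
ft_force: [0.1, 0.2, 2.6]
gripper_width: 0.0127
```

Contact came at the expected height (2.6 N at TCP 0.109). I'll release and rise.

play_rows(rows=[[[0, 0, 0, 0, 0, 0, 18], [0, 0, 0, 0, 0, 0, 30], [0, 0, 0, 0, 0, 0, 45], [0, 0, 0, 0, 0, 0, 60], [0, 0, 0, 0, 0, 0, 60], [0, 0, 0, 0, 0, -0.4, 60], [0, 0, 0, 0, 0, -1.2, 60], [0, 0, 0, 0, 0, -2.2, 60], [0, 0, 0, 0, 0, -3.2, 60], [0, 0, 0, 0, 0, -4, 60], [0, 0, 0, 0, 0, -4.3, 60], [0, 0, 0, 0, 0, -4.3, 60]]])

```text
time: 11.7
eef_pos: [0.4496, -0.3132, 0.2385]
ee_rot: [[-0.897, 0.442, 0.001], [0.442, 0.897, -0.001], [-0.002, -0.0, -1.0]]
ft_force: [-0.0, -0.5, -0.8]
gripper_width: 0.0601
```

```bash
python3 - <<'E'
from station import env,eyes; from h import *
s=env.get_state(); print(s["eef_pos"],s["joint_pos"].round(1)); move(s,[.615,.1055,.235])
t=eyes.capture("top"); sc=eyes.capture("scene")
for n,c,(u,v) in(("t",t,(386,262)),("s",sc,(178,172))):
    P=cloud(c)[v-40:v+30,u-35:u+35].reshape(-1,3); k=(P[:,2]>.125)&(P[:,2]<.185)&(np.hypot(P[:,0]-.449,P[:,1]+.313)<.03); print(n,k.sum(),P[k].mean(0) if k.any() else 0,P[k,2].max() if k.any() else 0)
# cap facet angle, square body angle from initial images
for n,(u,v) in dict(scene=(314,212),top=(240,200)).items():
    c=dict(np.load(n+"0.npz"));P=cloud(c)[v-35:v+40,u-35:u+35].reshape(-1,3)
    k=(abs(P[:,2]-.118)<.006)&(np.hypot(P[:,0]-.615,P[:,1]-.1055)<.06); r=cv2.minAreaRect(P[k][:,:2].astype(np.float32)*1000); print(n,k.sum(),r)
E
```

```text
[ 0.44956806 -0.31316168  0.23847155] [-43.4  17.2   1.4  74.1   0.  -17.2]
row [0, 0, 0.0, 1.221, 14.956, 0.107]
t 36 [ 0.44606569 -0.30802352  0.16058929] 0.169500227946957
s 57 [ 0.45183941 -0.31284025  0.1539284 ] 0.17119213002474357
scene 344 ((618.5064697265625, 103.08251953125), (75.83724212646484, 79.15013122558594), 89.56039428710938)
top 449 ((614.3185424804688, 106.94454956054688), (76.00113677978516, 75.16674041748047), 0.6485660076141357)
```

The stick stands in the vial with its top at about 0.166–0.17, as expected. Now I'll go above the square flask's cap, turning so joint 6 is near 0.

play_rows(rows=[[[0, 0, -0.2, 0, 0.4, 0, 75], [0, 0, -0.5, 0.1, 1.2, 0, 75], [0, 0, -1, 0.2, 2.4, 0, 75], [0, 0, -1.4, 0.3, 3.8, 0, 75], [0, 0, -1.9, 0.4, 5.2, 0, 75], [0, 0, -2.4, 0.5, 6.6, 0, 75], [0, 0, -2.9, 0.7, 8, 0, 75], [0, 0, -3.3, 0.8, 9.4, 0, 75], [0, 0, -3.7, 0.9, 10.8, 0, 75], [0, 0, -4.1, 1, 12.2, 0, 75], [0, 0, -4.4, 1.1, 13.4, 0, 75], [0, 0, -4.7, 1.2, 14.3, 0.1, 75]]])

```text
time: 13.0
eef_pos: [0.6066, 0.0909, 0.2339]
ee_rot: [[-0.999, -0.038, -0.001], [-0.038, 0.999, 0.0], [0.001, 0.0, -1.0]]
ft_force: [0.2, -0.4, 0.9]
gripper_width: 0.0747
```

```bash
python3 - <<'E'
from station import env,eyes; from h import *
s=env.get_state(); print(s["eef_pos"],s["joint_pos"].round(1)); move(s,[.615,.1055,.235])
E
```

```text
[0.60655664 0.09094555 0.23390221] [ 0.9 24.  11.3 77.3  0.  -1.3]
row [0, 0, 0.0, -0.3, 0.474, -0.037]
```

play_rows(rows=[[[0, 0, 0, -0.15, 0.25, 0, 80], [0, 0, 0, -0.28, 0.45, 0, 80], [0, 0, 0, -0.3, 0.474, 0, 80], [0, 0, 0, -0.3, 0.474, 0, 80]]])

```text
time: 13.4
eef_pos: [0.6149, 0.1017, 0.2348]
ee_rot: [[-0.999, -0.034, -0.0], [-0.034, 0.999, -0.0], [0.0, -0.0, -1.0]]
ft_force: [0.1, -1.0, 1.2]
gripper_width: 0.0802
```

```bash
python3 - <<'E'
from station import env,eyes; from h import *
s,c=snap(eyes,env,"w4"); print(s["eef_pos"])
d=np.load("w4.npz"); g=wproj(d,[.615,.1055,.148]); print(g)
u,v=g.astype(int); cv2.imwrite("pics/z4.png",cv2.resize(c["frame"][v-75:v+75,u-100:u+100],(800,600),interpolation=cv2.INTER_CUBIC)[:,:,::-1])
hsv=cv2.cvtColor(c["frame"],cv2.COLOR_RGB2HSV); m=((hsv[...,1]<70)&(hsv[...,2]>140)).astype(np.uint8); m[:v-70]=0;m[v+70:]=0;m[:,:u-70]=0;m[:,u+70:]=0
cs=max(cv2.findContours(m,0,1)[0],key=cv2.contourArea); print(cv2.boundingRect(cs),cv2.minEnclosingCircle(cs), wcast(d,cv2.minEnclosingCircle(cs)[0],.148))
E
```

```text
[0.61487682 0.10174784 0.23481814]
[288.8814136  214.26187611]
(254, 181, 67, 65) ((286.4742736816406, 213.7830810546875), 33.641143798828125) [0.61468195 0.10369004 0.148     ]
```

View pics/z4.png

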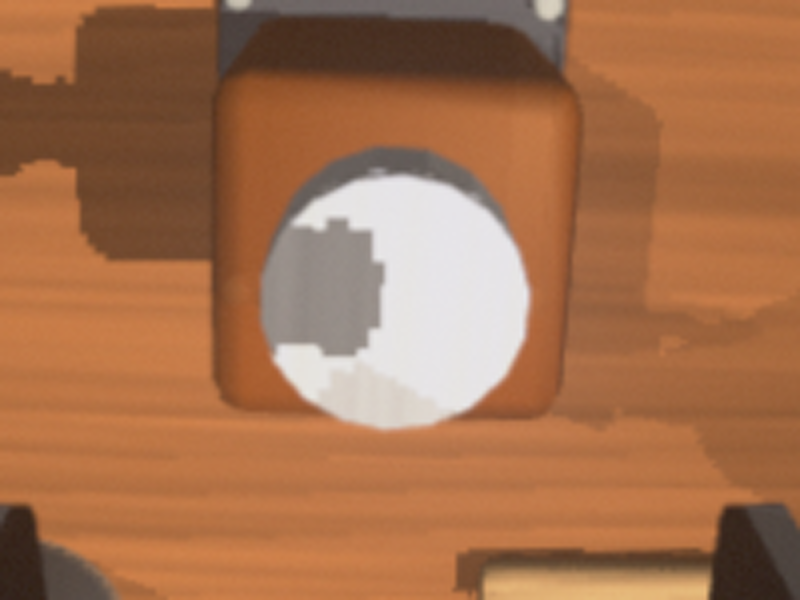

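The cap's top is centred at crop (396,301), full-image (287,214), which gives about (0.6145, 0.104). I'll descend to TCP z 0.118 and close at 30 N.

play_rows(rows=[[[0, 0, 0, 0, 0.09, 0.6, 75], [0, 0, 0, 0, 0.09, 1.4, 75], [0, 0, 0, 0, 0.09, 2.4, 75], [0, 0, 0, 0, 0.09, 3.2, 75], [0, 0, 0, 0, 0.09, 3.7, 70], [0, 0, 0, 0, 0.09, 3.89, 65], [0, 0, 0, 0, 0.09, 3.89, 58], [0, 0, 0, 0, 0.09, 3.89, 50], [0, 0, 0, 0, 0.09, 3.89, 40], [0, 0, 0, 0, 0.09, 3.89, 40], [0, 0, 0, 0, 0.09, 3.89, 40], [0, 0, 0, 0, 0.09, 3.89, 40]]], grip_force=30)

```text
time: 14.65
eef_pos: [0.6154, 0.1049, 0.1191]
ee_rot: [[-0.999, -0.034, 0.002], [-0.034, 0.999, -0.0], [-0.002, -0.0, -1.0]]
ft_force: [-0.9, -1.8, 6.5]
gripper_width: 0.0496
```

```bash
python3 - <<'E'
from station import env; from h import *
s=env.get_state(); print(s["eef_pos"],s["ee_rot"].round(4).tolist(),s["joint_pos"].round(2),s["ft_force"],s["wrist_torque"],s["gripper_width"])
E
```

```text
[0.61541946 0.10494044 0.11913288] [[-0.9994, -0.0343, 0.0016], [-0.0343, 0.9994, -0.0003], [-0.0016, -0.0004, -1.0]] [ 2.210e+00  2.756e+01 -8.400e-01  6.152e+01 -2.000e-02  2.500e-01] [-0.88150984 -1.80267838  6.4546285 ] [-0.29256442  0.17110619 -0.01867919] 0.049588811028769775
```

play_rows(rows=[[[0, 0, -0.5, 0, 0, 0, 40], [0, 0, -1, 0, 0, 0, 40], [0, 0, -1.5, 0, 0, 0, 40], [0, 0, -2, 0, 0, 0, 40], [0, 0, -2.5, 0, 0, 0, 40], [0, 0, -3, 0, 0, 0, 40], [0, 0, -3.5, 0, 0, 0, 40], [0, 0, -4, 0, 0, 0, 40], [0, 0, -4.5, 0, 0, 0, 40]]])

```text
time: 15.55
eef_pos: [0.6156, 0.1053, 0.1191]
ee_rot: [[-0.874, -0.486, 0.002], [-0.486, 0.874, 0.0], [-0.002, -0.001, -1.0]]
ft_force: [-0.2, 1.1, 5.0]
gripper_width: 0.0497
```

```bash
python3 - <<'E'
from station import env; from h import *
s=env.get_state(); print(s["eef_pos"],s["joint_pos"].round(2),s["ft_force"],s["wrist_torque"],s["gripper_width"])
E
```

```text
[0.61564186 0.10526342 0.11912755] [ 2.230e+00  2.756e+01 -8.300e-01  6.150e+01  1.000e-02 -2.687e+01] [-0.17094834  1.09646319  5.02058253] [ 0.08055697 -0.04914176  0.02183285] 0.04972064199755194
```

27° counter-clockwise with no torque is past the 0.4 rad jam range, and the cap isn't slipping (opening constant). So counter-clockwise loosens it. I'll continue to about 1.6 rad.

play_rows(rows=[[[0, 0, -0.7, 0, 0, 0, 40], [0, 0, -1.4, 0, 0, 0, 40], [0, 0, -2.1, 0, 0, 0, 40], [0, 0, -2.8, 0, 0, 0, 40], [0, 0, -3.5, 0, 0, 0, 40], [0, 0, -4.2, 0, 0, 0, 40], [0, 0, -4.9, 0, 0, 0, 40], [0, 0, -5.6, 0, 0, 0, 40], [0, 0, -6.3, 0, 0, 0, 40], [0, 0, -7, 0, 0, 0, 40], [0, 0, -7.5, 0, 0, 0, 40], [0, 0, -7.5, 0, 0, 0, 40]]])

```text
time: 16.75
eef_pos: [0.6156, 0.1053, 0.1191]
ee_rot: [[-0.274, -0.962, 0.002], [-0.962, 0.274, 0.0], [-0.001, -0.002, -1.0]]
ft_force: [0.3, 1.9, 5.5]
gripper_width: 0.0496
```

```bash
python3 - <<'E'
from station import env; from h import *
s=env.get_state(); print(s["eef_pos"],s["joint_pos"].round(2),s["ft_force"],s["wrist_torque"],s["gripper_width"])
E
```

```text
[0.61560208 0.10532818 0.11914049] [ 2.230e+00  2.756e+01 -8.300e-01  6.150e+01  2.000e-02 -7.186e+01] [0.33638699 1.89002132 5.52238199] [ 0.16315388 -0.03158124  0.03973541] 0.049572030317269054
```

Now 72°. I'll turn 20° more to 92° (1.6 rad), then try a small lift.

play_rows(rows=[[[0, 0, -0.7, 0, 0, 0, 40], [0, 0, -1.4, 0, 0, 0, 40], [0, 0, -2.1, 0, 0, 0, 40], [0, 0, -2.8, 0, 0, 0, 40], [0, 0, -3.35, 0, 0, 0, 40], [0, 0, -3.35, 0, 0, -0.05, 40], [0, 0, -3.35, 0, 0, -0.1, 40], [0, 0, -3.35, 0, 0, -0.15, 40], [0, 0, -3.35, 0, 0, -0.2, 40], [0, 0, -3.35, 0, 0, -0.2, 40]]])

```text
time: 17.75
eef_pos: [0.615, 0.1051, 0.1244]
ee_rot: [[0.071, -0.998, 0.0], [-0.998, -0.071, -0.0], [0.0, -0.0, -1.0]]
ft_force: [0.4, 0.0, -0.5]
gripper_width: 0.0496
```

```bash
python3 - <<'E'
from station import env; from h import *
s=env.get_state(); print(s["eef_pos"],s["joint_pos"].round(2),s["ft_force"],s["wrist_torque"],s["gripper_width"])
E
```

```text
[0.61502681 0.10506579 0.12438032] [  2.22  27.39  -0.27  62.33  -0.   -91.83] [ 0.43873768  0.00496985 -0.48500751] [-0.04930403  0.04926855 -0.04422615] 0.04961301475265188
```

It lifts freely, carrying only about the cap's weight. Straight up.

play_rows(rows=[[[0, 0, 0, 0, 0, -0.15, 40], [0, 0, 0, 0, 0, -0.4, 40], [0, 0, 0, 0, 0, -0.8, 40], [0, 0, 0, 0, 0, -1.3, 40], [0, 0, 0, 0, 0, -1.9, 40], [0, 0, 0, 0, 0, -2.5, 40], [0, 0, 0, 0, 0, -3, 40], [0, 0, 0, 0, 0, -3.4, 40], [0, 0, 0, 0, 0, -3.6, 40], [0, 0, 0, 0, 0, -3.6, 40], [0, 0, 0, 0, 0, -3.6, 40]]])

```text
time: 18.85
eef_pos: [0.6149, 0.1051, 0.232]
ee_rot: [[0.071, -0.997, -0.0], [-0.997, -0.071, -0.0], [-0.0, 0.0, -1.0]]
ft_force: [0.0, 0.1, -1.5]
gripper_width: 0.0502
```

```bash
python3 - <<'E'
from station import env,eyes; from h import *
s=env.get_state(); print(s["time"],s["eef_pos"],s["ft_force"],s["gripper_width"])
sc=eyes.capture("scene"); t=eyes.capture("top")
P=cloud(sc); 
for k,p in dict(rdcap=(-.098,.584),vial=(-.313,.449)).items():
    q=P[(np.hypot(P[...,0]-p[1],P[...,1]-p[0])<.02)&(sc["depth"]>0)]; print(k,q[:,2].max(),len(q))
f=sc["frame"][110:270,130:410]; g=t["frame"][120:290,140:420]
cv2.imwrite("pics/z5.png",np.vstack([cv2.resize(f,(520,297)),cv2.resize(g,(495,300)).copy() if 0 else cv2.resize(g,(520,300))])[:,:,::-1])
E
```

```text
18.85 [0.61485835 0.10509361 0.23196525] [ 0.00881277  0.05390344 -1.54610046] 0.05023122539617811
rdcap 0.15509387049785167 125
vial 0.16967279645429342 338
```

View pics/z5.png

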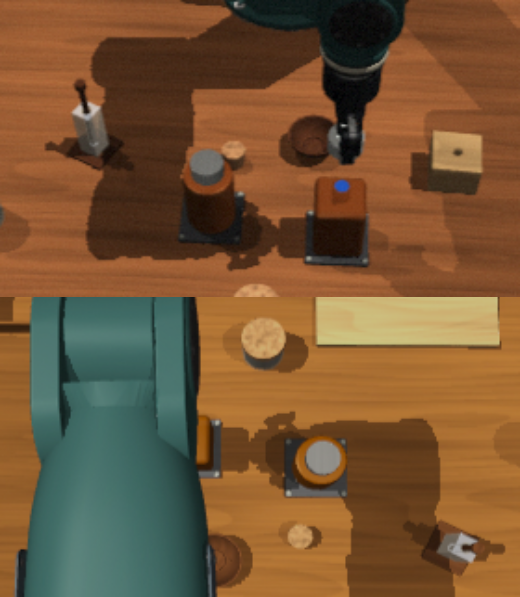

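The final view shows:
- the neck of the square flask bare (blue) at (342,188), with the cap held in the gripper above it at (345,140);
- the stick standing in the vial at (88,125);
- the round flask still capped and the other items in place.

I'll hand it in.

```bash
python3 -c "
from station import finish_job; print(finish_job())"
```

```text
the job is handed in; nothing more can be done
None
```

The job is done and handed in at about 19 s of robot time, against the 61 s limit.

- **Stick:** I took it from the drying block and lowered it into the vial until it touched the floor (2.6 N at the expected height), then let go. After release, depth readings put its top at about 0.17 m, matching the expected 0.166 m.
- **Cap:** The first turn, counter-clockwise, ran freely past 0.4 rad with almost no torque, so that is the loosening direction. I turned it to about 92° (1.6 rad) and lifted it straight off. I finished still holding it (opening 50 mm, about 1.5 N load), with its lower edge about 90 mm above the neck.
- **Last checks:** The final pictures show the square flask's neck bare, the cap in the gripper, the round flask still capped and the stick upright in the vial. The bowl, stopper and other things visible near the flasks have not moved; in the top view the arm hid part of the table.

Nothing failed. The scene and top cameras disagreed by about 3 mm, so I used the wrist camera for the final alignment. A 5–6.5 N upward push while gripping and turning the cap vanished once it was lifted.

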